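Put the refilled syrup station back into service

TASK

The syrup station beside the ice-cream cold plate has just been refilled. First press the two round jar caps fully home, leaving the square vent cap standing up as it is. Then pinch both release tabs of the selector knob together, turn the knob clockwise from the single short mark to the double long mark as far as it goes, and let go so that the tabs spring out and lock it there; do not disturb the paper cup, the bottle or the steel bowl standing near by.

Things in the scene. Friction and masses are not known exactly. Their poses are not given: they have to be found in the camera images.
- selector: Fixed white-enamelled box 150 x 150 x 40 mm under the knob; origin at the centre of its underside on the counter, z up, front along -x. A dark notched lock ring, 82 mm across, lies round the knob's foot and rises 6 mm above the box top: keep fingertips above it.
- knob_grip (a point): On the vertical axis of the black selector knob (core 44 x 26 mm, round top 42 mm, 51 mm tall), 72 mm above the counter: the height to grip. Release tabs on its +y and -y sides (this point's y axis), 66 mm over their outer faces when out, 46 mm both fully in. A white pointer on top aims along -x. The frame turns with the knob, z up.
- knob (a joint): Turn of the selector knob, rad, growing clockwise seen from above. It starts in the fill notch (0 to 0.15), marked by one short rib; the serve notch is 1.13 to 1.30 with a hard stop at 1.30. Between the notches the tabs' pawls block it unless both tabs are pressed in by 5 mm or more. Friction 0.06 N m, no return spring.
- tab_a (a joint): Inward travel of the release tab on the knob's +y side, m: 0 is out, 0.010 is fully in. Return spring 3 N at the start, 9 N fully in. Released outside a notch it cannot come out farther than about 0.004.
- tab_b (a joint): The same for the tab on the knob's -y side.
- tab_a_face (a point): Middle of the outer ribbed face of the grey +y tab, 70 mm above the counter. The tab is 24 mm wide, 8 mm thick, and stands from 8 to 43 mm above the box top.
- tab_b_face (a point): Middle of the outer face of the -y tab.
- serve_mark (a point): The double long mark (two parallel black ribs, 22 mm long, 12 mm apart) on top of the selector's box, 58 mm from the knob's axis; the pointer aims at it when the knob stands at 1.215, the middle of the serve notch.
- cap_a_top (a point): Centre of the flat top of a round white push-on cap (46 mm diameter, head 14 mm thick) on a steel jar of 72 mm diameter, neck 54 mm, fixed in a steel tray with two others, 95 mm apart. The jar's rim is 87 mm above the counter; the cap's top is 101 mm above the counter when home, up to 115 mm when pulled up.
- cap_a (a joint): How far that cap is pressed, m: 0 fully up, 0.014 fully home (head on the jar's rim, hard stop). Held by about 6 N of friction, stays where it is left.
- cap_b_top (a point): The same for the other round cap.
- cap_b (a joint): As cap_a, for the other round cap.
- vent_top (a point): Centre of the top of the square white vent cap (36 x 36 mm) on the third jar of the tray, otherwise alike; it stands up and is to be left so. The order of the three jars in the tray varies.
- vent (a joint): As cap_a, for the square vent cap: 0 to 0.003 at the start.
- cup_mid (a point): Centre (half-way up) of a loose white paper cup, 72 mm diameter, 75 mm tall, near the selector. Not to be disturbed.
- bottle_mid (a point): Centre of a loose small amber bottle, 52 mm diameter, 130 mm tall, beyond the jar tray. Not to be disturbed.
- bowl_mid (a point): Centre of a loose small steel bowl, 80 mm diameter, 40 mm tall, on the robot's side of the jar tray. Not to be disturbed.
Not all that is in view belongs to the job. What is shaped like the selector but turquoise is not meant.

How it is judged:
On the way, in this order (a step that is already met when the one before it is completed fails the run):
1. both round caps are fully home while the knob is still in the fill notch (value of joint each of cap_a, cap_b above 0.0122 m and value of joint knob below 0.3 rad), for 0.2 s.
2. both release tabs are pinched in with the knob still in the fill notch (value of joint each of tab_a, tab_b above 0.0045 m and value of joint knob below 0.3 rad), for 0.05 s.
3. the knob has been turned to the serve notch (value of joint knob above 1.1 rad), for 0.1 s.
At the end, for the whole second after the job is handed in: Both round caps are home (within 1.8 mm of the stop), the vent cap still stands up (pressed less than 7 mm), the knob is in the serve notch (beyond 1.10 rad) and both tabs have sprung out (within 2 mm), locking it (value of joint each of cap_a, cap_b above 0.0122 m and value of joint vent below 0.007 m and value of joint knob above 1.1 rad and value of joint each of tab_a, tab_b below 0.002 m); the robot touches nothing.
It fails at once if the square vent cap is pressed down (7 mm or more) (value of joint vent above 0.007 m).
It fails at once if the cup, the bottle or the bowl is shifted by more than 30 mm or knocked over (distance of any of cup_mid, bottle_mid, bowl_mid from where it was at the start of the episode above 0.03 m or angle between any of cup_mid, bottle_mid, bowl_mid's own z axis and vertical above 0.5 rad).
It also fails if it takes over 54 s, if anything falls off the work surface, if the arm or the gripper's body presses on something with over 40 N, if the wrist force passes 120 N, or if a joint passes its speed limit or range.

ROBOT

A 7-joint arm with a two-finger parallel gripper is mounted at the origin on the work surface. World frame = base frame: x ahead of the robot, y to its left, z up, the work surface at z = 0. Lengths are in m, angles in rad, forces in N, time in s.
With the tool pointing down it reaches from about 0.35 to 0.9 m from the base axis. Payload 8.1 kg.
Tool frame: the origin (TCP) lies on the centre line of the jaws, within the pads' length; the fingertips stand 19 mm ahead of it and the grasp point (between the pads) is the TCP; y points along the fingers, z is the direction in which the jaws open and shut, and the axes are right-handed (so a half turn about y gives the same grasp; the last joint's range is limited). The gripper opens to 85 mm and grips with 20 to 120 N. Pads are 22 mm wide; open, the fingers measure 114 mm over their backs; the gripper's body (76 mm by 85 mm) begins 54 mm behind the grasp point. The pads swing forward as they close: fully open they stand 13 mm farther back than shut.
Start: joints at [-1.233, 0.434, 0.025, 1.573, -0.012, 1.134, -0.075], TCP at [0.267, 0.565, 0.25] pointing down, gripper open.
Joint ranges: [-2.62, 2.62], [-0.44, 2.09], [-1.27, 1.32], [0.08, 2.57], [-1.32, 4.46], [0.12, 2], [-2.74, 2.74]. Speed limits (rad/s): [2.22, 2.22, 3.01, 3.01, 3.14, 3.14, 3.14].

INTERFACE

Orientations are given as a rotation vector (axis times angle).
In Python, from workcell import * gives the robot as it stands.
- The arm moves only by the shell command python3 -m handwheel 'ROWS' [FORCE]. ROWS is JSON, a list of rows, each a list of 7 numbers: the shift along the tool's x, y, z in mm, then the turn, a rotation vector about the tool's x, y, z in degrees, then the finger opening in mm, from 0 to 85.4. In form: [[x, y, z, rx, ry, rz, grip], ...]. A call has 1 to 8 rows; each row shifts and turns the pose as measured when the row begins, along the tool's axes as they then stand; what a row does not reach is not made up. A row lasts 1/12 s, in which the tool goes at most 41.7 mm and 7.16 degrees, less where a joint would pass 70% of its speed; a pose out of reach is approached as far as the arm can. A call with a gripper value outside its range is refused whole. The fingers move at their own pace and stop on an object; FORCE is the grip in N (left out, the last holds). Time passes only in rows, so rows that do not move let the fingers close. It gives the time, the measured TCP pose, the force and the opening at its end, in the units of the state.
- get_obs(): the state, without advancing time (a new reading comes with each control period).
- snapshot(name): name is "side" or "top" or "wrist"; returns a dict with "pixels" (384x512x3 uint8, red, green, blue), "z_map" (384x512 float32, m along the optical axis (not along the pixel's ray), 0 where there is no reading), "fx", "fy", "cx", "cy" (pixels), "pose" (4x4, takes a point from camera to world coordinates). Camera axes: x right, y up, looking along -z (the intrinsics and any distortion apply to the point x, -y, -z); pixel columns grow to the right and rows downward; lengths in m; the calibration is good to about 2 mm. A picture is of the moment at which its call begins.
- finish_job(): hands the job in, once; it reports no verdict.
The state is a dict: "time": time; "q": joint angles; "qd": joint speeds; "effort": joint torques, N m; "tcp_pos": TCP position; "eef_rot": TCP orientation; "force": force on the tool from outside, world axes, zero at the start; "moment": the same for the moment, N m; "opening": opening from 0.0 (shut) to 1.0 (fully open).
Only numpy, scipy, OpenCV 4.12 (cv2) and the standard library are available. Lean on these libraries where they do the work, as an engineer would, in place of code of your own. Each camera call takes 0.05 s, during which the arm holds its last target. There are 200 camera calls.

## Working session

There is one attempt and no reset: what is moved stays moved. The work goes in short steps, Python scripts to look and compute and a shell command to move; the robot and the scene stay as the last step left them, time stands still between calls to the robot, and variables do not carry over. Pictures are saved under pics/ and viewed, about 8 in all and at most 12, crops included, and the job is handed in when it is done.

```bash
ls; mkdir -p pics
cat > h.py <<'E'
from workcell import *
import numpy as np, cv2, pickle
from scipy.spatial.transform import Rotation as R
def shot(n,f):
    s=snapshot(n); pickle.dump(s,open(f'pics/{f}.pkl','wb')); cv2.imwrite(f'pics/{f}.png',s['pixels'][:,:,::-1]); return s
def load(f): return pickle.load(open(f'pics/{f}.pkl','rb'))
def pt(s,u,v,z=None):
    "pixel -> world by depth, or by meeting the plane of height z"
    d=np.array([(u-s['cx'])/s['fx'],-(v-s['cy'])/s['fy'],-1]); P=s['pose']
    if z is None: k=np.median(s['z_map'][int(v)-1:int(v)+2,int(u)-1:int(u)+2])
    else: k=(z-P[2,3])/(P[:3,:3]@d)[2]
    return P[:3,3]+P[:3,:3]@d*k
def rel(target):
    "world target -> shift in tool mm"
    o=get_obs(); return R.from_rotvec(o['eef_rot']).inv().apply(np.array(target)-o['tcp_pos'])*1000
E
python3 - <<'E'
from h import *
o=get_obs(); print(o); print(R.from_rotvec(o['eef_rot']).as_matrix().round(3))
a=shot('top','top0');b=shot('side','side0')
print(a['pose'].round(3),b['pose'].round(3), a.keys())
E
```

```text
pics
{'time': 0.0, 'q': array([-1.23261116,  0.43518859,  0.024973  ,  1.57407447, -0.01160894,
        1.13398582, -0.07508173]), 'qd': array([ 0.00110877,  0.00065364, -0.00034388,  0.00115857, -0.00165783,
       -0.00072989,  0.00052206]), 'effort': array([ 6.85318264e-05, -6.70455122e+01,  1.02482121e+00, -3.16225719e+01,
        1.55319372e-02,  1.21962087e-02,  3.62031199e-05]), 'tcp_pos': array([0.26650535, 0.56482413, 0.24955605]), 'eef_rot': array([-1.54450914,  0.34595904, -0.34563765]), 'force': array([-0.46212815, -0.14141012, -0.63809779]), 'moment': array([ 0.00241849,  0.00548894, -0.00835295]), 'opening': 1.0017347399150611}
[[ 0.904 -0.001  0.427]
 [-0.427 -0.001  0.904]
 [ 0.    -1.    -0.002]]
[[-0.012  0.988 -0.154  0.374]
 [-0.999 -0.019 -0.04   0.041]
 [-0.043  0.153  0.987  0.962]
 [ 0.     0.     0.     1.   ]] [[-0.713  0.406 -0.572  0.039]
 [-0.701 -0.427  0.571  0.492]
 [-0.012  0.808  0.589  0.547]
 [ 0.     0.     0.     1.   ]] dict_keys(['pixels', 'z_map', 'fx', 'fy', 'cx', 'cy', 'pose'])
```

View pics/top0.png

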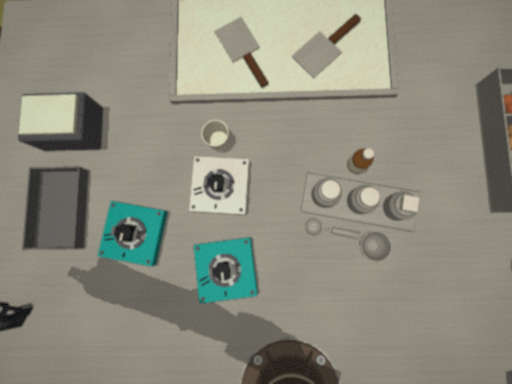

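View pics/side0.png

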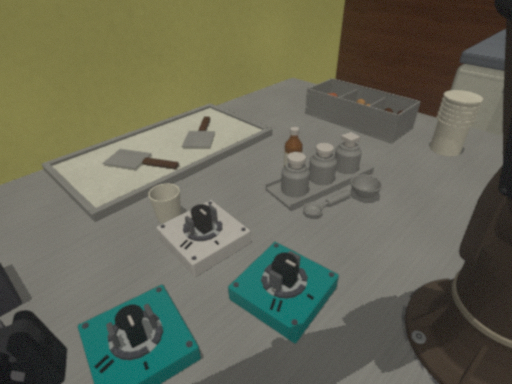

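The top view shows the white selector at (219,184) and turquoise decoys at (132,233) and (225,270). The round caps are at (327,189) and (367,195), and the square vent is at (409,203). The cup is at (215,133), the bottle at (363,158) and the bowl at (375,245). I choose the white box and the two round caps, and will check them in a crop.

Run:
```python
from h import *
s=load('top0'); im=s['pixels'][:,:,::-1]
a=cv2.resize(im[145:225,180:260],(560,560),interpolation=2)
b=cv2.resize(im[145:225,300:428],None,fx=6,fy=6,interpolation=2)
b=cv2.resize(im[140:265,300:425],(560,560),interpolation=2)
cv2.imwrite('pics/cropA.png',a)
cv2.imwrite('pics/cropB.png',b)
for n,(u,v) in dict(boxTL=(192,158),knob=(219,183),capL=(327,188),capM=(368,195),vent=(410,203),cup=(215,133),bottle=(367,153),bowl=(375,245),tray=(345,215)).items(): print(n,pt(s,u,v).round(3))
z=s['z_map']; 
# world height map
v,u=np.mgrid[0:384,0:512]
d=np.stack([(u-s['cx'])/s['fx'],-(v-s['cy'])/s['fy'],-np.ones_like(z)],-1)*z[...,None]
W=d@s['pose'][:3,:3].T+s['pose'][:3,3]
np.save('pics/W.npy',W)
m=(W[...,2]>.092)&(W[...,2]<.14)&(u>300)&(u<430)&(v>140)
n,l,st,c=cv2.connectedComponentsWithStats(m.astype('uint8'))
for i in range(1,n):
  if st[i,4]>15: print('jar',c[i].round(1),st[i,4],np.median(W[l==i],0).round(4),W[l==i].mean(0).round(4))
m=(W[...,2]>.075)&(W[...,2]<.11)&(u>180)&(u<255)&(v>160)&(v<215)
n,l,st,c=cv2.connectedComponentsWithStats(m.astype('uint8'))
for i in range(1,n):
  if st[i,4]>15: print('knob',c[i].round(1),st[i,4],W[l==i].mean(0).round(4), W[l==i].min(0).round(3),W[l==i].max(0).round(3))
m=(W[...,2]>.033)&(W[...,2]<.043)&(u>180)&(u<255)&(v>150)&(v<220)
p=W[m][:,:2].astype('float32')*1000; print('box',cv2.minAreaRect(p))
```

```text
boxTL [0.607 0.257 0.001]
knob [0.52  0.167 0.092]
capL [ 0.499 -0.097  0.113]
capM [ 0.481 -0.193  0.111]
vent [ 0.459 -0.289  0.114]
cup [0.677 0.192 0.005]
bottle [ 0.579 -0.192  0.129]
bowl [ 0.361 -0.233  0.004]
tray [ 0.441 -0.157  0.011]
jar [365.2 155.7] 190 [ 0.5757 -0.1905  0.116 ] [ 0.5763 -0.1914  0.1134]
jar [330.  189.4] 292 [ 0.496  -0.1035  0.1133] [ 0.4955 -0.1036  0.1131]
jar [369.1 196.6] 300 [ 0.4762 -0.1956  0.1102] [ 0.4768 -0.1959  0.1099]
jar [409.6 203.4] 264 [ 0.459  -0.2885  0.1134] [ 0.4586 -0.2886  0.1127]
jar [305.7 380.2] 76 [ 0.0684 -0.0303  0.1079] [ 0.0675 -0.0312  0.1112]
knob [214.6 181.8] 270 [0.5234 0.1789 0.0892] [0.503 0.155 0.076] [0.545 0.209 0.097]
knob [227.8 182.8] 35 [0.5215 0.1464 0.0819] [0.511 0.142 0.075] [0.534 0.151 0.085]
box ((524.7549438476562, 176.18243408203125), (150.7946014404297, 150.3658447265625), 85.6319580078125)
```

View pics/cropA.png

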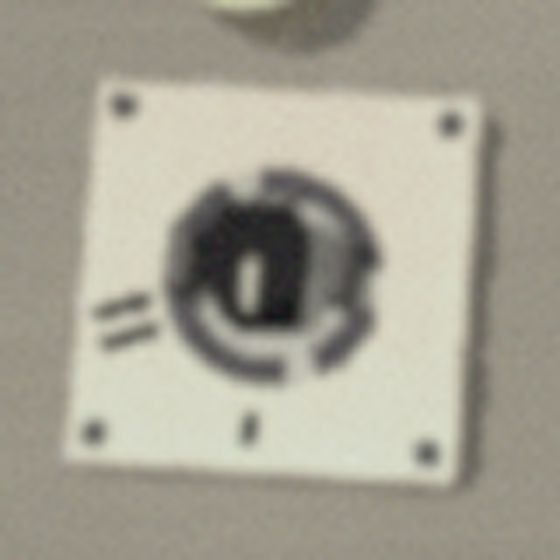

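The crop confirms the white selector: pointer down the image at about (250,290), short mark at (250,428) and double mark at upper left (127,320), so clockwise is towards +y. Moving above cap A with the fingers shut.

```bash
r='[25,0,-25,0,0,0,0]'; python3 -m handwheel '[[25,0,-25,0,0,0,0],[25,0,-25,0,0,0,0],[25,0,-25,0,0,0,0],[25,0,-25,0,0,0,0],[25,0,-25,0,0,0,0],[25,0,-25,0,0,0,0],[25,0,-25,0,0,0,0],[25,0,-25,0,0,0,0]]' 40; python3 -m handwheel '[[25,0,-25,0,0,0,0],[25,0,-25,0,0,0,0],[25,0,-25,0,0,0,0],[25,0,-25,0,0,0,0],[25,0,-25,0,0,0,0],[25,0,-25,0,0,0,0],[25,0,-25,0,0,0,0],[25,0,-25,0,0,0,0]]'
python3 -c "
from h import *
print(rel([.496,-.1035,.165]),get_obs()['q'])"
```

```text
time: 0.77
tcp_pos: [0.3595, 0.2947, 0.245]
eef_rot: [-1.549, 0.339, -0.33]
force: [0.4, 1.0, 0.4]
opening: 0.003
time: 1.43
tcp_pos: [0.4591, 0.015, 0.2445]
eef_rot: [-1.549, 0.34, -0.328]
force: [0.7, 0.9, 0.3]
opening: -0.003
[ 83.00119035  79.51433778 -92.26978246] [-0.44066816  0.17065404  0.33861577  1.98186515 -0.06471102  1.00770134
  1.0737134 ]
```

```bash
python3 -m handwheel '[[26,10,-28,0,0,0,0],[26,15,-28,0,0,0,0],[20,20,-24,0,0,0,0],[6,20,-8,0,0,0,0],[0,8,0,0,0,0,0],[0,0,0,0,0,0,0]]'
python3 - <<'E'
from h import *
print(rel([.496,-.1035,.165])); s=shot('wrist','w1'); print(s['pose'].round(3))
E
```

```text
time: 1.93
tcp_pos: [0.4956, -0.1122, 0.1698]
eef_rot: [-1.551, 0.344, -0.341]
force: [-0.5, 1.0, -0.1]
opening: 0.004
[-3.32513574  4.73226399  8.0574305 ]
[[ 0.422 -0.862 -0.281  0.423]
 [ 0.906  0.399  0.139 -0.077]
 [-0.008 -0.313  0.95   0.293]
 [ 0.     0.     0.     1.   ]]
```

View pics/w1.png

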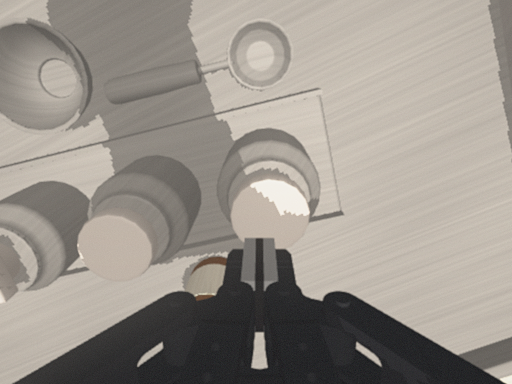

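The wrist view shows the shut fingertips at (260,238) over cap A (270,212). Cap B is at (117,247) and the square vent is at the lower left. I'll work out the centres from this view.

Run:
```python
from h import *
s=load('w1')
for u,v in [(270,212),(117,247),(15,265)]: print(pt(s,u,v),pt(s,u,v,.112))
print(pt(s,260,238))
a=pt(s,270,212,.112); a[2]=.14; print(rel(a))
```

```text
[ 0.49198544 -0.10424676  0.11334181] [ 0.49250127 -0.10444808  0.112     ]
[ 0.47533267 -0.19595645  0.11090214] [ 0.47501678 -0.19524049  0.112     ]
[ 0.46394013 -0.2790159   0.09050744] [ 0.4595896  -0.25758918  0.112     ]
[ 0.48603148 -0.10743165  0.15363467]
[-5.97369066 30.38632166  5.48622687]
```

```bash
python3 -m handwheel '[[-4,14,7,0,0,0,0],[0,14,0,0,0,0,0],[0,6,0,0,0,0,0],[0,6,0,0,0,0,0],[0,6,0,0,0,0,0]]'
```

```text
time: 2.4
tcp_pos: [0.4976, -0.0975, 0.1281]
eef_rot: [-1.547, 0.332, -0.338]
force: [-1.5, -3.2, 6.1]
opening: -0.003
```

```bash
python3 -m handwheel '[[0,6,-3,0,0,0,0],[0,6,-2,0,0,0,0],[0,5,0,0,0,0,0]]'
```

```text
time: 2.65
tcp_pos: [0.4984, -0.0988, 0.118]
eef_rot: [-1.541, 0.325, -0.339]
force: [-37.7, 3.1, 116.1]
opening: 0.0
```

```bash
python3 -m handwheel '[[0,-20,0,0,0,0,0],[0,-18,0,0,0,0,0],[0,-5,0,0,0,0,0]]'
python3 - <<'E'
from h import *
s=shot('wrist','w2'); print(rel([.476,-.196,.140]))
v,u=np.mgrid[0:384,0:512]; z=s['z_map']
d=np.stack([(u-s['cx'])/s['fx'],-(v-s['cy'])/s['fy'],-np.ones_like(z)],-1)*z[...,None]
W=d@s['pose'][:3,:3].T+s['pose'][:3,3]
for c in [(.494,-.104),(.476,-.196),(.459,-.2885)]:
  m=np.hypot(W[...,0]-c[0],W[...,1]-c[1])<.02
  print(m.sum(),np.percentile(W[m][:,2],[20,50,80]).round(4))
E
```

```text
time: 2.9
tcp_pos: [0.4985, -0.0981, 0.1658]
eef_rot: [-1.539, 0.322, -0.34]
force: [0.2, -0.6, -0.5]
opening: -0.0
[ 19.04403464  25.2257371  -98.93563268]
15597 [0.1014 0.1948 0.2193]
4389 [0.1054 0.1104 0.111 ]
73 [0.0861 0.0866 0.0871]
```

```bash
python3 -m handwheel '[[6,0,-33,0,0,0,0],[6,0,-33,0,0,0,0],[6,8,-28,0,0,0,0],[1,10,-5,0,0,0,0],[0,6,0,0,0,0,0],[0,2,0,0,0,0,0]]'; python3 -c "
from h import *
print(rel([.476,-.196,.140]))"
```

```text
time: 3.45
tcp_pos: [0.478, -0.1953, 0.1376]
eef_rot: [-1.538, 0.311, -0.337]
force: [0.5, 0.8, 0.1]
opening: 0.0
[-1.53573229 -2.4247177  -1.44800876]
```

```bash
python3 -m handwheel '[[0,5,0,0,0,0,0],[0,5,0,0,0,0,0],[0,4,0,0,0,0,0],[0,2,0,0,0,0,0]]'; python3 -m handwheel '[[0,2,0,0,0,0,0]]'
```

```text
time: 3.78
tcp_pos: [0.4792, -0.1928, 0.12]
eef_rot: [-1.539, 0.308, -0.334]
force: [-3.3, -2.9, 13.8]
opening: 0.002
time: 3.87
tcp_pos: [0.4796, -0.1927, 0.1192]
eef_rot: [-1.539, 0.307, -0.333]
force: [-17.2, 0.8, 55.2]
opening: 0.001
```

```bash
python3 -m handwheel '[[0,-25,0,0,0,0,0],[0,-35,0,0,0,0,0],[-8,-15,30,0,-4,0,85],[-8,0,35,0,-6,0,85],[-8,0,38,0,-6,0,85],[-8,0,38,0,0,0,85]]'
python3 - <<'E'
from h import *
s=shot('wrist','w3'); s2=shot('side','s3'); o=get_obs(); print(rel([.5247,.1755,.17])); Z=R.from_rotvec(o['eef_rot']).as_matrix(); print(Z.round(3),o['q'].round(2))
def W(s):
  v,u=np.mgrid[0:384,0:512]; z=s['z_map']
  return (np.stack([(u-s['cx'])/s['fx'],-(v-s['cy'])/s['fy'],-np.ones_like(z)],-1)*z[...,None])@s['pose'][:3,:3].T+s['pose'][:3,3]
for s in (s,s2):
 w=W(s)
 for c in [(.494,-.104),(.476,-.196),(.459,-.2885)]:
  m=(np.hypot(w[...,0]-c[0],w[...,1]-c[1])<.018)&(w[...,2]<.15)
  print(m.sum(),np.percentile(w[m][:,2],[20,50,80,95]).round(4) if m.sum() else 0)
E
```

```text
time: 4.37
tcp_pos: [0.4871, -0.0476, 0.1985]
eef_rot: [-1.565, 0.079, -0.114]
force: [0.7, 0.6, 0.7]
opening: 0.567
[ 12.05559672  29.6052885  219.95784779]
[[ 0.993  0.02   0.118]
 [-0.119  0.005  0.993]
 [ 0.019 -1.     0.008]] [-0.26  0.26  0.3   2.   -0.11  0.88  1.54]
1940 [0.1    0.1005 0.1011 0.1015]
2029 [0.1    0.1006 0.1011 0.1016]
0 0
85 [0.1012 0.1018 0.1026 0.1032]
88 [0.1006 0.1016 0.102  0.1028]
154 [0.0893 0.1083 0.1153 0.1161]
```

Both caps read 0.101 m (home) and the vent still stands at 0.115 m. Going above the knob.

```bash
python3 -m handwheel '[[2,0,38,0,0,0,85],[2,0,38,0,1,0,85],[2,0,38,0,1,0,85],[2,0,38,0,0,0,85],[2,5,38,0,0,0,85],[0,5,25,0,0,0,85],[0,5,6,0,0,0,85],[0,0,0,0,0,0,85]]'
python3 - <<'E'
from h import *
s=shot('wrist','w4'); o=get_obs(); print(rel([.5247,.1755,.17])); Z=R.from_rotvec(o['eef_rot']).as_matrix(); print(Z.round(3))
E
```

```text
time: 5.13
tcp_pos: [0.5244, 0.1899, 0.1823]
eef_rot: [-1.557, 0.1, -0.129]
force: [-1.2, -0.4, -0.5]
opening: 0.996
[  2.10919183  12.53605495 -13.7164176 ]
[[ 0.989  0.019  0.145]
 [-0.145  0.01   0.989]
 [ 0.018 -1.     0.012]]
```

View pics/w4.png

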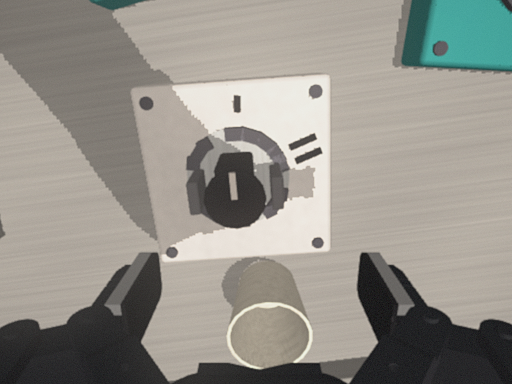

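The wrist view shows the knob's round top at about (234,197), the pointer from (232,172) to (235,200), the single mark at (237,104), the double mark at (305,149), and the cup rim centred at (270,335). Computing alignment and cup clearance.

Run:
```python
from h import *
s=load('w4')
a,b=pt(s,232,173,.091),pt(s,235,199,.091); d=a-b; print('pointer',a,b,np.degrees(np.arctan2(d[1],d[0])))
print('top',pt(s,235,197,.091), 'cup',pt(s,270,335,.075))
print('marks',pt(s,237,104,.041),pt(s,302,149,.041))
c=[pt(s,u,v,.04) for u,v in [(133,90),(330,75),(330,250),(163,262)]]; print(np.round(c,4),np.mean(c,0))
for p in (c[1]-c[0],c[2]-c[1]): print(np.degrees(np.arctan2(p[1],p[0])))
print('tabs',pt(s,196,195),pt(s,277,188))
```

```text
pointer [0.50419391 0.17627684 0.091     ] [0.52218759 0.17517973 0.091     ] 176.51088861028308
top [0.52079201 0.17541667 0.091     ] cup [0.65149203 0.18169005 0.075     ]
marks [0.46643371 0.18340124 0.041     ] [0.50757446 0.22776388 0.041     ]
[[0.4455 0.1094 0.04  ]
 [0.456  0.2538 0.04  ]
 [0.6004 0.2426 0.04  ]
 [0.5902 0.0971 0.04  ]] [0.52302811 0.17574188 0.04      ]
85.81793999890661
-4.424725934909086
tabs [0.51853099 0.14829473 0.08244933] [0.52157797 0.2037686  0.08289378]
```

```bash
python3 -m handwheel '[[0,0,-13,0,-4,0,85],[0,20,0,0,0,0,85],[0,20,0,0,0,0,85],[0,10,0,0,0,0,85],[0,0,0,0,0,0,85]]'
python3 -c "
from h import *
print(rel([.523,.1755,.075])); z=R.from_rotvec(get_obs()['eef_rot']).as_matrix(); print(z.round(3))"
```

```text
time: 5.6
tcp_pos: [0.5236, 0.1693, 0.1324]
eef_rot: [-1.561, 0.046, -0.078]
force: [-0.1, 0.2, 0.3]
opening: 0.994
[-2.28151787 57.43572053  5.58965579]
[[ 0.997  0.021  0.079]
 [-0.079  0.008  0.997]
 [ 0.02  -1.     0.009]]
```

```bash
python3 -m handwheel '[[-2,15,6,0,0,-1,85],[0,20,0,0,0,0,85],[0,15,0,0,0,0,85],[0,3,0,0,0,0,85],[0,0,0,0,0,0,85]]'
python3 -c "
from h import *
print(rel([.523,.1755,.075]));o=get_obs(); z=R.from_rotvec(o['eef_rot']).as_matrix(); print(z.round(3),o['force'],o['q'].round(2))
shot('side','s5')
im=cv2.imread('pics/s5.png'); cv2.imwrite('pics/s5c.png',cv2.resize(im[150:290,120:290],None,fx=4,fy=4))"
```

```text
time: 6.02
tcp_pos: [0.5261, 0.1709, 0.0816]
eef_rot: [-1.562, 0.035, -0.101]
force: [-0.4, 0.2, 0.6]
opening: 0.996
[-3.76497375  6.52838703  4.24320945]
[[ 0.995  0.042  0.086]
 [-0.087  0.005  0.996]
 [ 0.042 -0.999  0.009]] [-0.36207465  0.18429566  0.60079763] [-0.55  0.5   0.18  1.97 -0.13  0.63  1.19]
```

View pics/s5c.png

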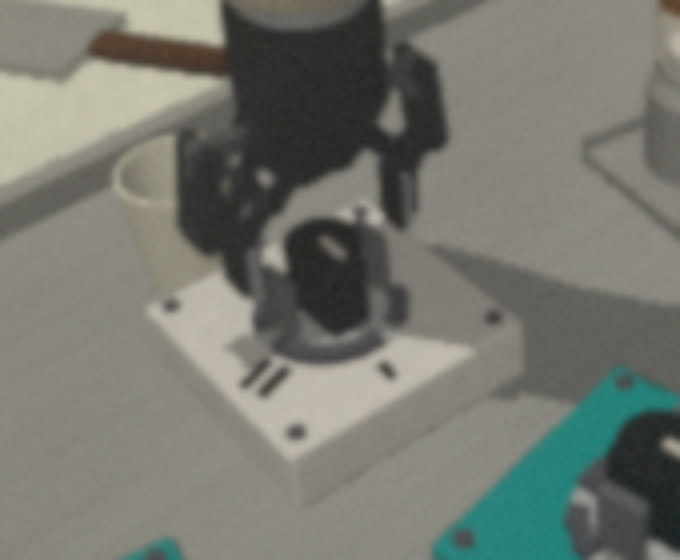

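The side crop shows the open fingers straddling the tabs, with the left finger at (235,265) and the right at (400,190). Centring, lowering and pinching.

```bash
python3 -m handwheel '[[-4,5,4,0,0,2,85],[-1,3,1,0,0,0,85],[0,0,0,0,0,0,66]]'
python3 -c "
from h import *
print(rel([.523,.1755,.075]));o=get_obs(); z=R.from_rotvec(o['eef_rot']).as_matrix(); print(z.round(3),o['force'])"
```

```text
time: 6.32
tcp_pos: [0.5236, 0.176, 0.0771]
eef_rot: [-1.559, 0.061, -0.077]
force: [-1.1, -1.0, 0.8]
opening: 0.878
[-0.54644388  2.05563137 -0.57311304]
[[ 0.996  0.011  0.088]
 [-0.088  0.01   0.996]
 [ 0.01  -1.     0.011]] [-1.09637382 -0.96831299  0.77701001]
```

```bash
python3 -m handwheel '[[0,1,0,0,0,0,40],[0,0,0,0,0,0,40],[0,0,0,0,0,0,40],[0,0,0,0,0,0,40],[0,0,0,0,0,0,40],[0,0,0,0,0,0,40]]' 40
```

```text
time: 6.82
tcp_pos: [0.5246, 0.1744, 0.0799]
eef_rot: [-1.559, 0.057, -0.083]
force: [1.8, 0.8, -6.1]
opening: 0.501
```

```bash
python3 -c "
from h import *
shot('side','s6')
im=cv2.imread('pics/s6.png'); cv2.imwrite('pics/s6c.png',cv2.resize(im[170:270,140:270],None,fx=6,fy=6,interpolation=2))"
```

```text
(no output)
```

View pics/s6c.png

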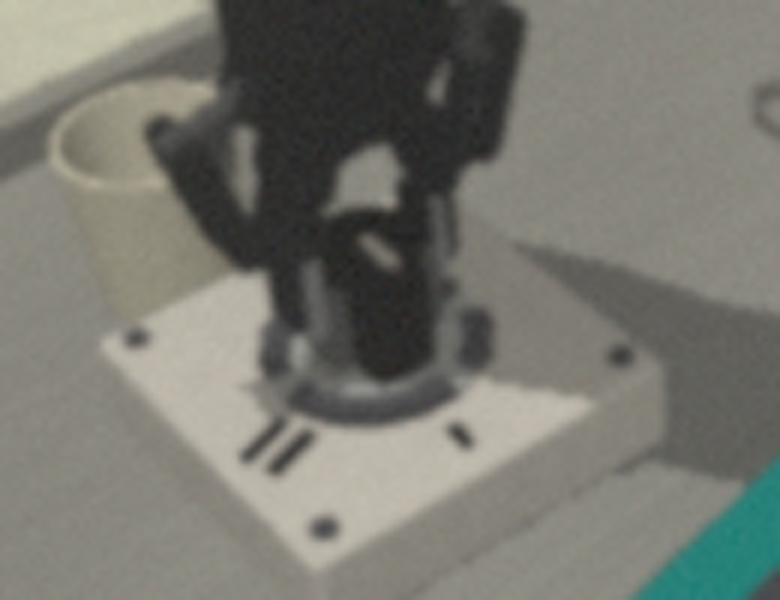

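The crop shows both tabs pressed flush against the knob core, at (320,310) and (440,270), with the fingers above the ring. Turning clockwise.

```bash
python3 -m handwheel '[[0,0,0,0,5,0,40],[0,0,0,0,5,0,40],[0,0,0,0,5,0,40],[0,0,0,0,5,0,40]]'; python3 -c "
from h import *
o=get_obs(); z=R.from_rotvec(o['eef_rot']).as_matrix(); print(z.round(3),np.degrees(np.arctan2(z[1,2],z[0,2])),o['force'],o['moment'],o['qd'].round(2))"
```

```text
time: 7.2
tcp_pos: [0.5245, 0.1739, 0.0799]
eef_rot: [-1.529, 0.34, -0.363]
force: [0.7, 0.4, -3.4]
opening: 0.502
[[ 0.901  0.017  0.434]
 [-0.434  0.009  0.901]
 [ 0.011 -1.     0.016]] 64.29602270268057 [ 0.69730028  0.35346473 -3.42445791] [-0.21360676  0.00966762  0.057871  ] [-0.22  0.02  0.31  0.02 -0.25  0.02 -0.85]
```

```bash
python3 -m handwheel '[[0,0,0,0,6,0,40],[0,0,0,0,6,0,40],[0,0,0,0,6,0,40],[0,0,0,0,6,0,40],[0,0,0,0,6,0,40],[0,0,0,0,6,0,40],[0,0,0,0,4,0,40],[0,0,0,0,3,0,40]]'; python3 -c "
from h import *
o=get_obs(); z=R.from_rotvec(o['eef_rot']).as_matrix(); print(z.round(3),np.degrees(np.arctan2(z[1,2],z[0,2])),o['force'],o['moment'],o['qd'].round(2))"
```

```text
time: 7.87
tcp_pos: [0.5239, 0.1734, 0.0799]
eef_rot: [-1.333, 0.951, -0.966]
force: [0.7, 0.4, -2.8]
opening: 0.498
[[ 0.327  0.016  0.945]
 [-0.945  0.007  0.327]
 [-0.002 -1.     0.017]] 19.07924245604051 [ 0.74098649  0.41006545 -2.84271843] [-0.39673724  0.02355703  0.03020958] [-0.13  0.03  0.19  0.01 -0.15  0.03 -0.51]
```

```bash
python3 -m handwheel '[[0,0,0,0,4,0,40],[0,0,0,0,3,0,40],[0,0,0,0,2,0,40],[0,0,0,0,2,0,40],[0,0,0,0,0,0,40]]'; python3 -c "
from h import *
o=get_obs(); z=R.from_rotvec(o['eef_rot']).as_matrix(); print(z.round(3),np.degrees(np.arctan2(z[1,2],z[0,2])),o['force'],o['moment'],o['qd'].round(2))"
```

```text
time: 8.28
tcp_pos: [0.5237, 0.1735, 0.08]
eef_rot: [-1.255, 1.1, -1.115]
force: [1.2, -1.1, -0.8]
opening: 0.504
[[ 0.134  0.016  0.991]
 [-0.991  0.005  0.134]
 [-0.003 -1.     0.017]] 7.714648116698478 [ 1.2494123  -1.08344846 -0.83012581] [-0.52104465 -0.09080696  1.49951102] [-0.   -0.   -0.01 -0.    0.02 -0.    0.04]
```

Moment about z is 1.5 N m, so the knob is at its hard stop. Easing back slightly and releasing.

```bash
python3 -m handwheel '[[0,0,0,0,-2,0,40],[0,0,0,0,0,0,80],[0,0,0,0,0,0,80],[0,0,0,0,0,0,80],[0,0,0,0,0,0,80],[0,0,0,0,0,0,80]]'; python3 -m handwheel '[[0,-15,0,0,0,0,80],[0,-25,0,0,0,0,80],[0,-30,0,0,0,0,80],[0,-30,0,0,0,0,80],[0,-20,0,0,0,0,80],[0,0,0,0,0,0,80]]'
python3 - <<'E'
from h import *
print(get_obs()['force'])
shot('wrist','w7');shot('side','s7');shot('top','t7')
a=cv2.imread('pics/w7.png')
b=cv2.resize(cv2.imread('pics/s7.png')[170:270,140:270],None,fx=3.84,fy=3.84,interpolation=2)
c=np.hstack([a[:, :],b[:384]]); cv2.imwrite('pics/f7.png',cv2.resize(c,(800,int(800*c.shape[0]/c.shape[1]))))
for n in ('s7','t7'):
 s=load(n);v,u=np.mgrid[0:384,0:512]; z=s['z_map']
 w=(np.stack([(u-s['cx'])/s['fx'],-(v-s['cy'])/s['fy'],-np.ones_like(z)],-1)*z[...,None])@s['pose'][:3,:3].T+s['pose'][:3,3]
 for c in [(.494,-.104),(.476,-.196),(.459,-.2885)]:
  m=(np.hypot(w[...,0]-c[0],w[...,1]-c[1])<.018)&(w[...,2]<.15)
  print(m.sum(),np.percentile(w[m][:,2],[20,50,80,95]).round(4) if m.sum() else 0)
E
```

```text
time: 8.78
tcp_pos: [0.5237, 0.1738, 0.08]
eef_rot: [-1.271, 1.072, -1.087]
force: [0.3, 0.1, 1.0]
opening: 0.939
time: 9.28
tcp_pos: [0.5213, 0.1718, 0.2051]
eef_rot: [-1.271, 1.077, -1.09]
force: [1.3, 0.8, 0.3]
opening: 0.937
[1.30226073 0.83764047 0.28904143]
83 [0.101  0.1017 0.1024 0.1031]
85 [0.1008 0.1015 0.1021 0.103 ]
152 [0.0903 0.1089 0.1154 0.1162]
170 [0.0991 0.1006 0.102  0.1031]
176 [0.0991 0.1002 0.1013 0.1027]
232 [0.1107 0.1131 0.1145 0.1158]
```

View pics/f7.png

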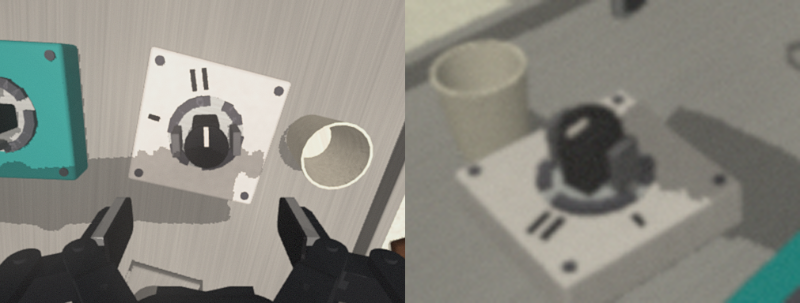

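The view shows the pointer at (207,135) aiming at the double mark (198,78), with the cup in place. One enlarged crop to measure the tabs and angle.

```bash
python3 -c "
from h import *
im=cv2.imread('pics/w7.png'); cv2.imwrite('pics/w7c.png',cv2.resize(im[70:230,190:340],(600,640)[:2] if 0 else None,fx=3.75,fy=3.75,interpolation=2))"
```

```text
(no output)
```

View pics/w7c.png

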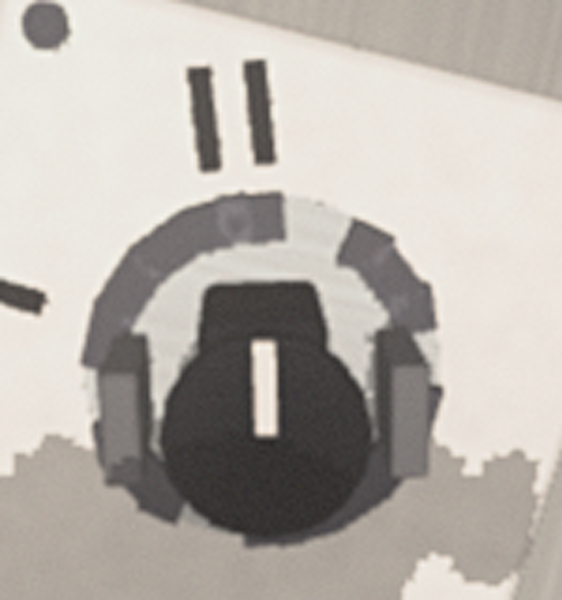

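```bash
python3 -c "
from h import *
s=load('w7'); f=lambda u,v,z: pt(s,190+u/3.75,70+v/3.75,z)
a,b=f(103,430,.083),f(430,420,.083); print(np.linalg.norm(a-b))
p,q=f(263,340,.091),f(265,437,.091); d=p-q; print('az',np.degrees(np.arctan2(d[1],d[0])), 'knob rad',np.radians(175.6-np.degrees(np.arctan2(d[1],d[0]))))
t=b-a; print(np.degrees(np.arctan2(t[1],t[0])),get_obs()['force'])
finish_job()"
```

```text
0.0650806928606771
az 100.7635106471285 knob rad 1.3061431398412882
11.126604658698195 [ 0.03207304 -0.89470392  0.1373886 ]
the job is handed in; nothing more can be done
```

I pressed both round caps home, pinched both release tabs, turned the knob clockwise to its hard stop and let go. The job is handed in at about 9.5 s on the robot's clock; it gave no verdict.

**Last checks:**

| Check | Reading | Needed |
|---|---|---|
| Both round cap tops | about 101 mm above the counter | 101 mm when home |
| Square vent cap | up at about 115 mm | left standing |
| Knob angle | about 1.30 rad | 1.13 to 1.30 rad (serve notch) |
| Distance over the tabs | 65 mm | 66 mm when fully out |
| Cup | looked in place in the final view | not disturbed |

The arm ended about 0.2 m up, with next to no force on it. I did not measure the bottle or bowl again at the end, but no move went near them.

**What went wrong or disagreed:**
- **Wrist force:** on the first cap it briefly read 116 N upward with 38 N sideways. That is about 122 N combined, just over the 120 N limit if the limit applies to the total. Nothing reported a failure, and I pressed the second cap more gently, peaking at about 58 N.
- **Gripper opening:** while pinching, it read about 43 mm where 46 mm was expected. A picture showed both tabs fully pressed in.

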